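# Set the tube incubator's clockwork timer and start it

## Robot

A 6-joint arm with a two-finger parallel gripper is mounted at the origin on the work surface. World frame = base frame: x ahead of the robot, y to its left, z up, the work surface at z = 0. Lengths are in m, angles in rad, forces in N, time in s.
With the tool pointing down it reaches from about 0.35 to 0.725 m from the base axis. Payload 6 kg.
Tool frame: the origin (TCP) lies between the finger pads; the fingertips stand 19 mm ahead of it and the grasp point (between the pads) is the TCP; z points along the fingers, y is the line along which they close (so a half turn about z gives the same grasp; the last joint's range is limited). The gripper opens to 85 mm and grips with 20 to 120 N. Pads are 22 mm wide; open, the fingers measure 114 mm over their backs; the gripper's body (76 mm by 85 mm) begins 54 mm behind the grasp point. The pads swing forward as they close: fully open they stand 13 mm farther back than shut.
Start: joints at [-0.885, 0.04, 0.085, 0, -1.615, -0.334], TCP at [0.207, -0.563, 0.221] pointing down, gripper open.
Joint ranges: [-2.56, 2.56], [-1.29, 2.01], [-1.08, 1.49], [-3.29, 1.98], [-2.81, -0.18], [-2.99, 2.99]. Speed limits (rad/s): [2.57, 2.57, 3.01, 3.14, 3.14, 3.14].

## Interface

Orientations are given as a unit quaternion [w, x, y, z].
In Python, from plant import manip gives the robot as it stands.
- The arm moves only by the tool move_arm, never from a script. Its argument "increments" is a list of rows, each a list of 3 entries, a list of its own where there are three numbers: the turn, a rotation vector about the world's x, y, z in degrees, then the shift along the world's x, y, z in m, then the opening, from 0 (shut) to 1 (fully open). A call has 1 to 20 rows; each row shifts and turns the commanded pose from where the row before left it; what a row does not reach is not made up. A row lasts 1/12 s, in which the tool goes at most 41.7 mm and 7.16 degrees, less where a joint would pass 70% of its speed; a pose out of reach is approached as far as the arm can. A call with a gripper value outside its range is refused whole. The fingers move at their own pace and stop on an object; the grip force is fixed at half the most. Time passes only in rows, so rows that do not move let the fingers close. It gives the time, the measured TCP pose, the force, the opening and the grip force at its end, in the units of the state.
- manip.get_state(): the state, without advancing time (a new reading comes with each control period).
- manip.get_image(name): name is "side" or "top" or "wrist"; returns a dict with "pixels" (480x640x3 uint8, red, green, blue), "z_map" (480x640 float32, m along the optical axis (not along the pixel's ray), 0 where there is no reading), "fx", "fy", "cx", "cy" (pixels), "T" (4x4, takes a point from camera to world coordinates); the wrist camera has in their place "T_tool_cam" (4x4, takes a point from camera to tool coordinates, whose origin is the TCP and whose axes are the flange's). Camera axes: x right, y up, looking along -z (the intrinsics and any distortion apply to the point x, -y, -z); pixel columns grow to the right and rows downward; lengths in m; the calibration is good to about 2 mm. A picture is of the moment at which its call begins: read the wrist's pose just before it.
- manip.close_job(): hands the job in; it is judged then, once.
The state is a dict: "t": time; "q": joint angles; "qd": joint speeds; "effort": joint torques, N m; "ee_pos": TCP position; "tcp_rot": TCP orientation; "ft_force": force on the tool from outside, world axes, zero at the start; "wrist_torque": the same for the moment, N m; "finger_gap": finger opening in m; "gripper_force": force on a finger pad.
Only numpy, scipy, OpenCV 4.12 (cv2) and the standard library are available. Lean on these libraries where they do the work, as an engineer would, in place of code of your own. Each camera call takes 0.05 s, during which the arm holds its last target. There are 200 camera calls.

## Task

Set the tube incubator's clockwork timer: twist its knob clockwise until the orange pointer has gone past the red top mark, which winds the bell, then turn it back until the pointer rests on the green marker. Then press the green start button down and let go. The knob is delicate, so squeeze and turn it gently without shoving it sideways, and leave the tubes and everything else on the bench where they stand.

Things in the scene. Friction and masses are not known exactly. Their poses are not given: they have to be found in the camera images.
- incubator: white tube incubator fixed to the bench, 220 (x) by 360 (y) by 75 mm high; origin under its centre, z up. Its flat deck, 75 mm up, carries the timer, the start button and, in the +y half, an aluminium block (100 by 100 by 24 mm, centred at x 40, y 110 mm) with two capped tubes standing in it up to 73 mm above the deck
- knob_grip (a point): middle of the blue bar knob at the timer's centre, on the vertical turning axis; z up. The bar is 42 mm long (its x axis), 14 mm thick (y) and 31 mm high: top 12 mm above this point, the white dial 20 mm below it. Delicate: over about 20 N a finger, or less together with a sideways shove, breaks it; 12 to 16 N a finger turns it well
- timer (a joint): angle of the white dial (92 mm across) and its orange pointer, rad, growing clockwise from above: 0 zero mark, 4.71 red top mark, 5.15 solid stop. The knob turns loosely by up to 0.4 rad before it carries the dial, again at each reversal, so the bar does not show where the dial stands; the dial drags with 0.12 N m and stays where left
- pointer_tip (a point): outer end of the orange pointer at the rim of the white dial, 46 mm from the turning axis; turns with the dial. Its x axis points outwards along the pointer
- marker (a joint): angle of the green marker on the same scale as timer, rad; the timer is set when timer equals it (between 2.5 and 3.7, different each time). Leave it where it is
- marker_tip (a point): inner end of the green marker, a tab 11 by 8 by 4 mm standing on the black face (140 mm across) just outside the dial, 46 mm from the turning axis; the pointer tip comes to this point
- start (a joint): travel of the start button, m: 0 up, 0.006 fully down; it springs back. Fully down takes 5 N
- start_top (a point): centre of the top of the round green start button (28 mm across), pressed straight down
- tube_red: loose tube with a red cap, 19 mm across at the cap, 67 mm high, standing in the block; origin at its foot. Bystander
- tube_yellow: the same with a yellow cap. Bystander
- rack: green rack with capped tubes, 90 by 150 mm, 84 mm high, loose on the bench; origin under its centre. Bystander
- tip_box: blue tip box, 85 by 125 by 45 mm, loose; origin under its centre. Bystander
- reagent: white bottle, 64 mm across, 150 mm high, loose; origin under its centre. Bystander
- beaker: clear beaker, 72 mm across, 90 mm high, loose; origin under its centre. Bystander
- jar: amber jar with an orange lid, 60 mm across, 70 mm high, loose; origin under its centre. Bystander

How it is judged:
By the outcome, as a careful person would: the job done as asked, in the order asked, and still so for the second after the job is handed in, with the robot touching nothing.
It also fails if it takes over 72 s, if anything falls off the work surface, if the arm or the gripper's body presses on something with over 40 N, if the wrist force passes 120 N, or if a joint passes its speed limit or range.

## Working session

There is one attempt and no reset: what is moved stays moved. The work goes in short steps, Python scripts to look and compute and a tool call to move; the robot and the scene stay as the last step left them, time stands still between calls to the robot, and variables do not carry over. Pictures are saved under pics/ and viewed, at most 10 in all, crops included, and the job is handed in when it is done.

Besides the shell and the picture viewer there is one more tool, called after ">>>" by a JSON object that holds its "op" and its "data". move_arm: Moves the arm, as the interface text tells. Its arguments: {"type":"object","properties":{"increments":{"type":"array"}},"required":["increments"]}

```bash
ls; mkdir -p pics
cat > h.py <<'E'
import numpy as np,cv2
from plant import manip
def shot(n,f):
    im=manip.get_image(n); cv2.imwrite('pics/'+f+'.png',im['pixels'][:,:,::-1]); np.savez('pics/'+f+'.npz',**{k:v for k,v in im.items()}); return im
def pt(im,u,v,z=None,T=None):
    z=float(np.median(im['z_map'][v-1:v+2,u-1:u+2])) if z is None else z
    p=np.array([(u-im['cx'])/im['fx']*z,-(v-im['cy'])/im['fy']*z,-z,1]); T=im['T'] if T is None else T
    return (T@p)[:3]
E
python3 - <<'E'
from h import *
s=manip.get_state();print(s)
a=shot('top','top0');b=shot('side','side0')
print({k:v for k,v in a.items() if k not in('pixels','z_map')})
E
```

```text
pics
{'t': 0.0, 'q': array([-8.85338241e-01,  4.08310740e-02,  8.38014880e-02, -5.02677120e-04,
       -1.61549602e+00, -3.33713387e-01]), 'qd': array([ 7.44100861e-05, -1.11312110e-03, -6.75098268e-04,  6.57493850e-05,
       -1.59284735e-03,  1.02870737e-03]), 'effort': array([ 1.44926249e-03, -3.68201530e+01,  3.47415555e+01,  6.93203107e+00,
       -5.21869428e-03, -3.94431879e-05]), 'ee_pos': array([ 0.20669693, -0.56289917,  0.21995518]), 'tcp_rot': array([-2.02590126e-04, -1.74977870e-01,  9.84571955e-01,  8.77272979e-04]), 'ft_force': array([-0.25028758,  0.28642384,  0.58937747]), 'wrist_torque': array([ 0.01937937, -0.00125195, -0.01271285]), 'gripper_force': 0.0, 'finger_gap': 0.0853374919499351}
{'fx': 470.8757831111862, 'fy': 470.8757831111862, 'cx': 318.8619205039996, 'cy': 237.52907265132964, 'T': array([[ 0.01691716,  0.97638874, -0.21535745,  0.23390699],
       [-0.99984163,  0.01770988,  0.00175172,  0.03136007],
       [ 0.00552432,  0.21529371,  0.97653372,  1.32799889],
       [ 0.        ,  0.        ,  0.        ,  1.        ]])}
```

View pics/top0.png

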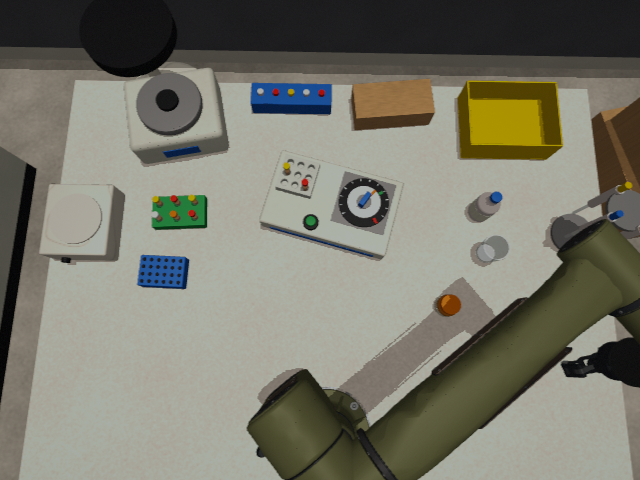

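View pics/side0.png

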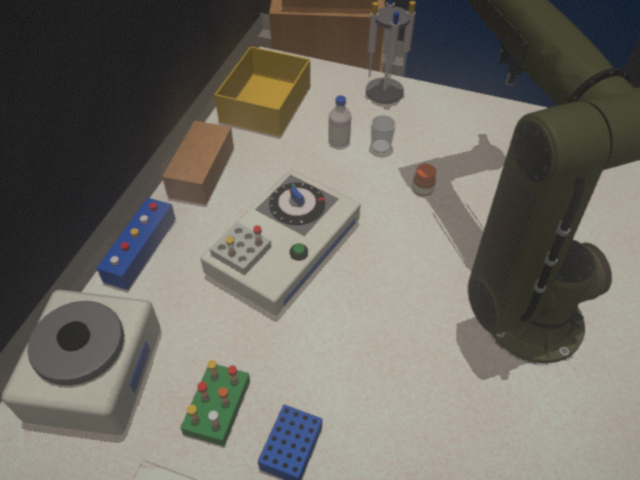

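The top view shows the timer at about (363,202), the start button at (310,222) and the tubes at (286,167) and (305,184). The green marker is at about (382,196), the orange pointer at about (375,192) and the red mark at about (375,220). I'll enlarge this and measure.

Run:
```python
from h import *
a=dict(np.load('pics/top0.npz'))
c=a['pixels'][165:240,280:410]
cv2.imwrite('pics/crop0.png',cv2.resize(c,None,fx=6,fy=6,interpolation=cv2.INTER_CUBIC)[:,:,::-1])
for n,u,v in [('knob',364,201),('btn',310,222),('red',305,183),('yel',286,167),('deck',290,230),('deck2',352,238),('cornerFL',262,223),('cornerFR',384,254),('cornerBR',402,180),('cornerBL',283,152),('jar',450,304),('bottle',495,197),('beaker',488,251),('face',385,220)]:
    print(n,pt(a,u,v).round(4))
```

```text
knob [ 0.6039 -0.0903  0.1155]
btn [0.5483 0.0538 0.0953]
red [0.6406 0.0682 0.1477]
yel [0.6849 0.1198 0.1461]
deck [0.5318 0.1088 0.0671]
deck2 [ 0.5108 -0.0613  0.0738]
cornerFL [0.5531 0.1881 0.0554]
cornerFR [ 0.4686 -0.1485  0.0707]
cornerBR [ 0.7069 -0.2154 -0.0018]
cornerBL [0.7574 0.1352 0.0736]
jar [ 0.3367 -0.322   0.0712]
bottle [ 0.6112 -0.4305  0.1483]
beaker [ 0.4948 -0.4558  0.0059]
face [ 0.5637 -0.1523  0.072 ]
```

View pics/crop0.png

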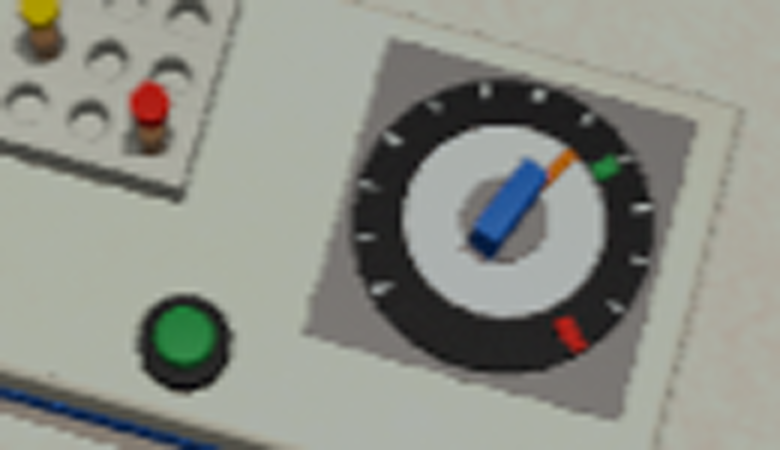

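The crop shows the dial centre at about (504,222), the pointer tip at (575,153), the marker's inner end at about (597,170) and the red mark at (570,335). From these the pointer is at about 2.88 rad and the marker at about 3.1 rad. Moving above the knob to get a wrist view.

>>> {"op": "move_arm", "data": {"increments": [[[0, 0, 5], [0.01, 0.012, 0.002], 1], [[0, 0, 7], [0.022, 0.026, 0.002], 1], [[0, 0, 7], [0.022, 0.026, 0.002], 1], [[0, 0, 7], [0.022, 0.026, 0.002], 1], [[0, 0, 7], [0.022, 0.026, 0.002], 1], [[0, 0, 7], [0.022, 0.026, 0.002], 1], [[0, 0, 7], [0.022, 0.026, 0.002], 1], [[0, 0, 7], [0.022, 0.026, 0.002], 1], [[0, 0, 7], [0.022, 0.026, 0.002], 1], [[0, 0, 7], [0.022, 0.026, 0.002], 1], [[0, 0, 7], [0.022, 0.026, 0.002], 1], [[0, 0, 7], [0.022, 0.026, 0.002], 1], [[0, 0, 7], [0.022, 0.026, 0.002], 1], [[0, 0, 7], [0.022, 0.026, 0.002], 1], [[0, 0, 7], [0.022, 0.026, 0.002], 1], [[0, 0, 7], [0.022, 0.026, 0.002], 1], [[0, 0, 7], [0.022, 0.026, 0.002], 1], [[0, 0, 7], [0.022, 0.026, 0.002], 1], [[0, 0, 2], [0.009, 0.016, 0], 1], [[0, 0, 0], [0, 0, 0], 1]]}}

```text
t: 1.77
ee_pos: [0.601, -0.0899, 0.2549]
tcp_rot: [0.0, 0.957, -0.288, -0.001]
ft_force: [-0.6, -1.1, -0.9]
finger_gap: 0.0859
gripper_force: 0.0
```

```bash
cat >> h.py <<'E'
from scipy.spatial.transform import Rotation as R
def wT(im,s):
    T=np.eye(4);w,x,y,z=s['tcp_rot'];T[:3,:3]=R.from_quat([x,y,z,w]).as_matrix();T[:3,3]=s['ee_pos'];return T@im['T_tool_cam']
def wshot(f):
    s=manip.get_state();im=manip.get_image('wrist');im['T']=wT(im,s);cv2.imwrite('pics/'+f+'.png',im['pixels'][:,:,::-1]);np.savez('pics/'+f+'.npz',**im);return s,im
E
python3 - <<'E'
from h import *
s,im=wshot('w0');print(s['t'],s['q'],s['ee_pos'],s['tcp_rot'],s['ft_force']);print(im['T_tool_cam'])
E
```

```text
1.7667 [ 1.80124813e-01  7.00171116e-02  1.77920975e-01 -9.75625731e-04
 -1.68148143e+00  8.05314148e-01] [ 0.60103295 -0.08993215  0.25491392] [ 2.01560785e-04  9.57488775e-01 -2.88466768e-01 -1.45888038e-03] [-0.55172476 -1.06703843 -0.85165208]
[[-6.23028050e-04  9.57961534e-01  2.86895995e-01  7.25544968e-02]
 [ 9.99999781e-01  6.60258063e-04 -3.30221165e-05 -1.66822032e-04]
 [-2.21059311e-04  2.86895912e-01 -9.57961736e-01 -1.52578933e-01]
 [ 0.00000000e+00  0.00000000e+00  0.00000000e+00  1.00000000e+00]]
```

View pics/w0.png

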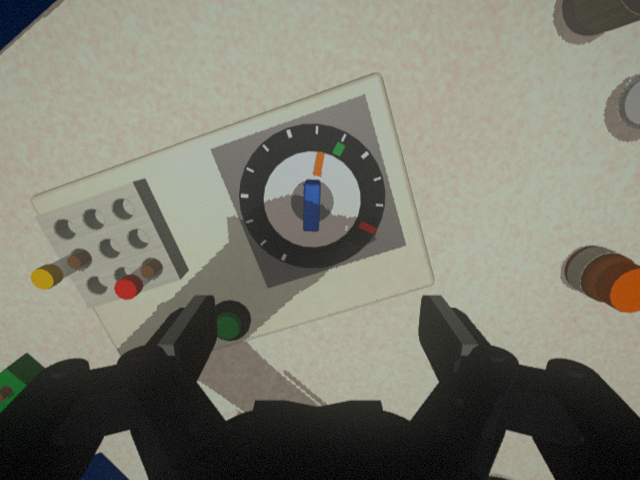

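The wrist view shows the dial centre at about (312,200), the orange pointer at (319,163), the green marker at (339,149), the red mark at (368,229), the blue bar at about (312,205) and the button at (230,318). I'll segment these for accurate values.

```bash
cat >> h.py <<'E'
def cloud(im):
    v,u=np.mgrid[0:480,0:640];z=im['z_map'].astype(float)
    p=np.stack([(u-im['cx'])/im['fx']*z,-(v-im['cy'])/im['fy']*z,-z],-1)
    return p@im['T'][:3,:3].T+im['T'][:3,3]
def onplane(im,m,z0):
    v,u=np.nonzero(m);d=np.stack([(u-im['cx'])/im['fx'],-(v-im['cy'])/im['fy'],-np.ones(len(u))],-1)@im['T'][:3,:3].T
    o=im['T'][:3,3];return o+d*((z0-o[2])/d[:,2])[:,None]
def analyse(im,c=None,zd=0.0835,rng=0.075,c0=(0.601,-0.092)):
    P=cloud(im);hsv=cv2.cvtColor(np.ascontiguousarray(im['pixels']),cv2.COLOR_RGB2HSV).astype(int);H,S,V=hsv[...,0],hsv[...,1],hsv[...,2]
    near=(np.hypot(P[...,0]-c0[0],P[...,1]-c0[1])<rng)&(im['z_map']>0)&(P[...,2]>.06)&(P[...,2]<.13)
    m=dict(orange=near&(H>5)&(H<20)&(S>130),red=near&((H<4)|(H>176))&(S>130),green=near&(H>45)&(H<80)&(S>110),blue=near&(H>100)&(H<125)&(S>120),black=near&(V<70)&(S<90))
    o={k:(onplane(im,x,zd),P[x]) for k,x in m.items()}
    return o
E
python3 - <<'E'
from h import *
im=dict(np.load('pics/w0.npz'));
for zd in [None]:
    o=analyse(im)
    for k,(a,b) in o.items(): print(k,len(a),'plane',a.mean(0).round(4) if len(a) else 0,'depth',np.median(b,0).round(4) if len(a) else 0, b[:,2].max().round(4) if len(a) else 0)
# circle from outer black boundary
P=cloud(im);hsv=cv2.cvtColor(im['pixels'],cv2.COLOR_RGB2HSV)
m=((hsv[...,2]<75)&(np.hypot(P[...,0]-.601,P[...,1]+.092)<.085)&(P[...,2]<.1)).astype(np.uint8)
print('zface',np.median(P[m>0][:,2]))
cs,_=cv2.findContours(m,cv2.RETR_CCOMP,cv2.CHAIN_APPROX_NONE)
for c in cs:
    if len(c)<100: continue
    mm=np.zeros_like(m,bool);mm[c[:,0,1],c[:,0,0]]=1
    for z in(.077,.0835):
        q=onplane(im,mm,z);A=np.c_[2*q[:,:2],np.ones(len(q))]
        w=np.ones(len(q),bool)
        for _ in range(6):
            s=np.linalg.lstsq(A[w],(q[w,:2]**2).sum(1),rcond=None)[0];r=np.sqrt(s[2]+s[0]**2+s[1]**2);e=abs(np.hypot(*(q[:,:2]-s[:2]).T)-r);w=e<.0025
        print(len(c),z,s[:2].round(4),r.round(4),w.sum())
b=o['blue'][1];t=b[b[:,2]>np.percentile(b[:,2],95)-.004];print('bluetop',len(t),t.mean(0).round(4),cv2.minAreaRect((t[:,:2]*1000).astype(np.float32)))
for x,y in((360,150),(340,220),(320,80+60)): print(pt(im,x,y))
print('btn',pt(im,230,322), pt(im,234,308))
E
```

```text
orange 164 plane [ 0.6372 -0.1154  0.0835] depth [ 0.6379 -0.1156  0.0866] 0.0882
red 107 plane [ 0.5607 -0.1214  0.0835] depth [ 0.5606 -0.1215  0.0815] 0.0833
green 108 plane [ 0.6388 -0.1378  0.0835] depth [ 0.6388 -0.1379  0.0846] 0.0863
blue 716 plane [ 0.6082 -0.0876  0.0835] depth [ 0.6141 -0.0922  0.1174] 0.1198
black 7910 plane [ 0.6108 -0.0913  0.0835] depth [ 0.6097 -0.0912  0.0805] 0.1165
zface 0.08041708592508379
478 0.077 [ 0.6114 -0.09  ] 0.0703 342
478 0.0835 [ 0.6124 -0.0908] 0.0689 341
277 0.077 [ 0.6115 -0.0904] 0.0477 277
277 0.0835 [ 0.6125 -0.0911] 0.0467 277
bluetop 714 [ 0.6138 -0.092   0.1174] ((612.9351196289062, -91.7292251586914), (12.860344886779785, 41.417442321777344), 55.845176696777344)
[ 0.6265683  -0.15392541  0.08036031]
[ 0.58201162 -0.10338864  0.08524291]
[ 0.65430124 -0.12816743  0.08051539]
btn [0.55656392 0.04611062 0.09648219] [0.5637863  0.0383966  0.08626464]
```

>>> {"op": "move_arm", "data": {"increments": [[[0, 0, 0], [0.006, -0.001, -0.005], 1], [[0, 0, 0], [0.006, -0.001, -0.01], 1], [[0, 0, 0], [0, 0, -0.018], 0.8], [[0, 0, 0], [0, 0, -0.018], 0.6], [[0, 0, 0], [0, 0, -0.018], 0.5], [[0, 0, 0], [0, 0, -0.018], 0.5], [[0, 0, 0], [0, 0, -0.018], 0.5], [[0, 0, 0], [0, 0, -0.016], 0.5], [[0, 0, 0], [0, 0, -0.012], 0.5], [[0, 0, 0], [0, 0, -0.007], 0.5], [[0, 0, 0], [0, 0, -0.003], 0.5], [[0, 0, 0], [0, 0, 0], 0.5], [[0, 0, 0], [0, 0, 0], 0.5]]}}

```text
t: 2.9
ee_pos: [0.6122, -0.0955, 0.1148]
tcp_rot: [-0.0, 0.957, -0.291, 0.001]
ft_force: [-0.1, 0.1, 0.4]
finger_gap: 0.0426
gripper_force: 0.0
```

Run:
```python
from h import *
s,im=wshot('w1');print(s['t'],s['q'],s['ee_pos'],s['ft_force'],s['finger_gap'])
```

```text
2.9 [ 1.68278141e-01  1.03958054e-01 -4.12723158e-02  5.29951162e-04
 -1.42441106e+00  8.11495663e-01] [ 0.61216388 -0.09550798  0.11484554] [-0.12094638  0.05590982  0.41593777] 0.042631630695712394
```

View pics/w1.png

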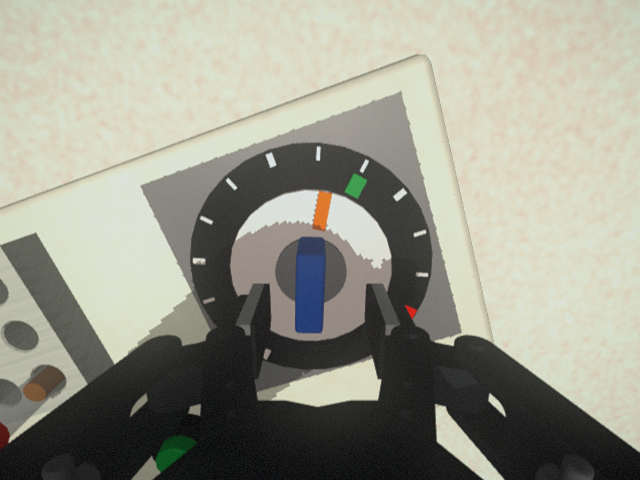

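The wrist view shows the bar at (310,285) between the pads (258 and 377), with the pads standing nearer its lower end. I'll re-measure from this closer view.

```bash
cat >> h.py <<'E'
def fitc(q,tol=.0015):
    A=np.c_[2*q[:,:2],np.ones(len(q))];w=np.ones(len(q),bool)
    for _ in range(8):
        s=np.linalg.lstsq(A[w],(q[w,:2]**2).sum(1),rcond=None)[0];r=np.sqrt(s[2]+s[0]**2+s[1]**2);e=abs(np.hypot(*(q[:,:2]-s[:2]).T)-r);w=e<tol
    return s[:2].round(4),r.round(4),w.sum()
E
python3 - <<'E'
from h import *
im=dict(np.load('pics/w1.npz'))
def uv(L,z):
    q=[]
    for u,v in L:
        d=im['T'][:3,:3]@np.array([(u-im['cx'])/im['fx'],-(v-im['cy'])/im['fy'],-1]);o=im['T'][:3,3];q.append(o+d*((z-o[2])/d[2]))
    return np.array(q)
# outer black rim, read from picture
print('outer',fitc(uv([(310,142),(253,155),(212,190),(191,250),(196,290),(360,152),(400,177),(425,215),(433,260)],.0805)))
print('inner',fitc(uv([(310,190),(262,208),(237,238),(231,268),(350,202),(380,230),(392,265),(390,290)],.0855)))
o=analyse(im,c0=(.6125,-.0915),zd=.0865)
for k,(a,b) in o.items():
    if len(a): print(k,len(a),a.mean(0).round(4),np.median(b,0).round(4))
b=o['blue'][1];t=b[(b[:,2]>np.percentile(b[:,2],95)-.003)];print('bluetop',len(t),t.mean(0).round(4),cv2.minAreaRect((t[:,:2]*1000).astype(np.float32)))
E
```

```text
outer (array([ 0.6124, -0.0915]), np.float64(0.0701), np.int64(9))
inner (array([ 0.6113, -0.0907]), np.float64(0.0458), np.int64(8))
orange 486 [ 0.638  -0.1153  0.0865] [ 0.6382 -0.1154  0.0867]
red 75 [ 0.5592 -0.1258  0.0865] [ 0.5563 -0.1254  0.0814]
green 325 [ 0.6394 -0.1375  0.0865] [ 0.639  -0.1375  0.0845]
blue 2158 [ 0.6019 -0.0828  0.0865] [ 0.6144 -0.0921  0.1175]
black 16629 [ 0.6228 -0.0972  0.0865] [ 0.6296 -0.0911  0.0806]
bluetop 2148 [ 0.614  -0.0919  0.1175] ((612.9744873046875, -91.40660858154297), (13.279921531677246, 41.7568359375), 55.161903381347656)
```

>>> {"op": "move_arm", "data": {"increments": [[[0, 0, -0.5], [0.0005, 0.004, -0.002], 0.4], [[0, 0, 0], [0, 0, 0], 0.3], [[0, 0, 0], [0, 0, 0], 0.22], [[0, 0, 0], [0, 0, 0], 0.19], [[0, 0, 0], [0, 0, 0], 0.19], [[0, 0, 0], [0, 0, 0], 0.19]]}}

```text
t: 3.45
ee_pos: [0.6123, -0.0912, 0.1121]
tcp_rot: [0.0, 0.955, -0.295, 0.0]
ft_force: [-0.5, -0.3, -0.7]
finger_gap: 0.0164
gripper_force: 0.0
```

>>> {"op": "move_arm", "data": {"increments": [[[0, 0, 0], [0, 0, 0], 0.175], [[0, 0, 0], [0, 0, 0], 0.175], [[0, 0, 0], [0, 0, 0], 0.17], [[0, 0, 0], [0, 0, 0], 0.17]]}}

```text
t: 3.78
ee_pos: [0.6122, -0.0913, 0.1119]
tcp_rot: [0.0, 0.955, -0.295, -0.0]
ft_force: [-0.3, -0.3, -0.8]
finger_gap: 0.0142
gripper_force: 0.0
```

>>> {"op": "move_arm", "data": {"increments": [[[0, 0, 0], [0, 0, 0], 0.166], [[0, 0, 0], [0, 0, 0], 0.166], [[0, 0, 0], [0, 0, 0], 0.166]]}}

```text
t: 4.03
ee_pos: [0.6123, -0.0912, 0.112]
tcp_rot: [0.0, 0.955, -0.295, 0.0]
ft_force: [0.0, 0.1, -0.3]
finger_gap: 0.0142
gripper_force: 0.0
```

>>> {"op": "move_arm", "data": {"increments": [[[0, 0, 0], [0, 0, 0], 0.163], [[0, 0, 0], [0, 0, 0], 0.163], [[0, 0, 0], [0, 0, 0], 0.163]]}}

```text
t: 4.28
ee_pos: [0.6123, -0.0912, 0.112]
tcp_rot: [0.0, 0.955, -0.295, 0.0]
ft_force: [-0.7, 0.0, 0.1]
finger_gap: 0.0138
gripper_force: 0.0
```

>>> {"op": "move_arm", "data": {"increments": [[[0, 0, 0], [0, 0, 0], 0.161], [[0, 0, 0], [0, 0, 0], 0.161], [[0, 0, 0], [0, 0, 0], 0.161]]}}

```text
t: 4.53
ee_pos: [0.6122, -0.0912, 0.1119]
tcp_rot: [0.0, 0.955, -0.295, -0.0]
ft_force: [-0.0, 0.1, 0.2]
finger_gap: 0.014
gripper_force: 0.0
```

>>> {"op": "move_arm", "data": {"increments": [[[0, 0, 0], [0, 0, 0], 0.159], [[0, 0, 0], [0, 0, 0], 0.159], [[0, 0, 0], [0, 0, 0], 0.159]]}}

```text
t: 4.78
ee_pos: [0.6123, -0.0912, 0.112]
tcp_rot: [0.0, 0.955, -0.295, 0.0]
ft_force: [0.1, -0.3, 0.3]
finger_gap: 0.0137
gripper_force: 0.0
```

>>> {"op": "move_arm", "data": {"increments": [[[0, 0, 0], [0, 0, 0], 0.156], [[0, 0, 0], [0, 0, 0], 0.156], [[0, 0, 0], [0, 0, 0], 0.156]]}}

```text
t: 5.03
ee_pos: [0.6123, -0.0912, 0.112]
tcp_rot: [0.0, 0.955, -0.295, -0.0]
ft_force: [0.0, 0.9, -0.3]
finger_gap: 0.0137
gripper_force: 0.0
```

>>> {"op": "move_arm", "data": {"increments": [[[0, 0, 0], [0, 0, 0], 0.154], [[0, 0, 0], [0, 0, 0], 0.154], [[0, 0, 0], [0, 0, 0], 0.154]]}}

```text
t: 5.28
ee_pos: [0.6123, -0.0912, 0.1119]
tcp_rot: [0.0, 0.955, -0.295, 0.0]
ft_force: [0.2, -0.4, -0.6]
finger_gap: 0.0131
gripper_force: 0.0
```

>>> {"op": "move_arm", "data": {"increments": [[[0, 0, 0], [0, 0, 0], 0.151], [[0, 0, 0], [0, 0, 0], 0.151], [[0, 0, 0], [0, 0, 0], 0.151]]}}

```text
t: 5.53
ee_pos: [0.6123, -0.0912, 0.1119]
tcp_rot: [0.0, 0.955, -0.295, -0.0]
ft_force: [-0.3, -0.5, 0.1]
finger_gap: 0.013
gripper_force: 0.0
```

>>> {"op": "move_arm", "data": {"increments": [[[0, 0, 0], [0, 0, 0], 0.148], [[0, 0, 0], [0, 0, 0], 0.148], [[0, 0, 0], [0, 0, 0], 0.148]]}}

```text
t: 5.78
ee_pos: [0.6122, -0.0912, 0.1119]
tcp_rot: [0.0, 0.955, -0.295, -0.0]
ft_force: [0.2, -0.0, 0.7]
finger_gap: 0.0128
gripper_force: 0.0
```

>>> {"op": "move_arm", "data": {"increments": [[[0, 0, 0], [0, 0, 0], 0.146], [[0, 0, 0], [0, 0, 0], 0.146]]}}

```text
t: 5.95
ee_pos: [0.6123, -0.0912, 0.1119]
tcp_rot: [0.0, 0.955, -0.295, 0.0]
ft_force: [-0.6, 0.0, -0.0]
finger_gap: 0.012
gripper_force: 0.0
```

Run:
```python
from h import *
s,im=wshot('w2');print(s['t'],s['gripper_force'],s['finger_gap'],s['wrist_torque'])
cv2.imwrite('pics/w2c.png',cv2.resize(im['pixels'][200:400,210:410],None,fx=3,fy=3,interpolation=cv2.INTER_CUBIC)[:,:,::-1])
```

```text
5.95 0.0 0.011956752745216317 [ 0.03876757 -0.03647568  0.00056849]
```

View pics/w2c.png

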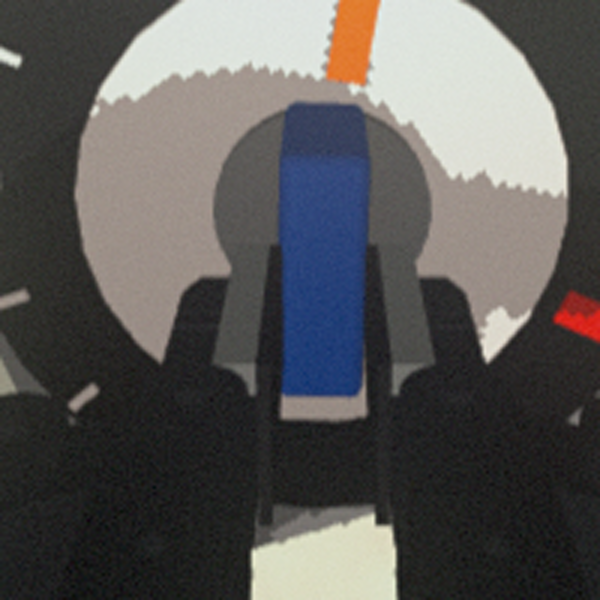

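The view shows the bar (282–366) with a small clearance to the pads, so the gap reading is low by a few mm. I'll keep closing in small steps.

>>> {"op": "move_arm", "data": {"increments": [[[0, 0, 0], [0, 0, 0], 0.142], [[0, 0, 0], [0, 0, 0], 0.142], [[0, 0, 0], [0, 0, 0], 0.142]]}}

```text
t: 6.25
ee_pos: [0.6123, -0.0912, 0.112]
tcp_rot: [0.0, 0.955, -0.295, 0.0]
ft_force: [-0.7, 0.6, 0.5]
finger_gap: 0.0125
gripper_force: 0.0
```

>>> {"op": "move_arm", "data": {"increments": [[[0, 0, 0], [0, 0, 0], 0.138], [[0, 0, 0], [0, 0, 0], 0.138], [[0, 0, 0], [0, 0, 0], 0.138]]}}

```text
t: 6.5
ee_pos: [0.6123, -0.0912, 0.112]
tcp_rot: [0.0, 0.955, -0.295, 0.0]
ft_force: [0.2, -0.7, -0.6]
finger_gap: 0.0118
gripper_force: 0.0
```

>>> {"op": "move_arm", "data": {"increments": [[[0, 0, 0], [0, 0, 0], 0.134], [[0, 0, 0], [0, 0, 0], 0.134], [[0, 0, 0], [0, 0, 0], 0.134]]}}

```text
t: 6.75
ee_pos: [0.6122, -0.0912, 0.1119]
tcp_rot: [0.0, 0.955, -0.295, -0.0]
ft_force: [-1.3, 0.0, -0.5]
finger_gap: 0.0114
gripper_force: 0.0
```

>>> {"op": "move_arm", "data": {"increments": [[[0, 0, 0], [0, 0, 0], 0.131], [[0, 0, 0], [0, 0, 0], 0.131], [[0, 0, 0], [0, 0, 0], 0.131]]}}

```text
t: 7.0
ee_pos: [0.6123, -0.0912, 0.112]
tcp_rot: [0.0, 0.955, -0.295, 0.0]
ft_force: [0.5, -0.3, 0.2]
finger_gap: 0.0114
gripper_force: 0.0
```

```bash
cat > gap.py <<'E'
from h import *
import sys
def gap(im):
    im=dict(im);im['T']=im['T_tool_cam'];P=cloud(im)
    hsv=cv2.cvtColor(np.ascontiguousarray(im['pixels']),cv2.COLOR_RGB2HSV).astype(int)
    blue=(hsv[...,0]>100)&(hsv[...,0]<125)&(hsv[...,1]>120)
    for z0,z1 in((-20,-12),(-12,-4),(-4,4),(4,12),(12,20)):
        m=(P[...,2]*1e3>z0)&(P[...,2]*1e3<z1)&(abs(P[...,1])<.03)&(abs(P[...,0])<.03)
        a=P[m&~blue][:,1]*1e3;b=P[m&blue][:,1]*1e3
        print(z0,len(a),'L',a[a<0].max().round(1) if (a<0).any() else None,'R',a[a>0].min().round(1) if (a>0).any() else None,'blue',len(b),np.percentile(b,[1,99]).round(1) if len(b)>5 else None)
E
python3 - <<'E'
from gap import *
gap(np.load('pics/w2.npz'))
s,im=wshot('w3');print(s['finger_gap'],s['gripper_force']);gap(im)
E
```

```text
-20 349 L -6.3 R 6.0 blue 1 None
-12 74 L -0.4 R 0.1 blue 2192 [-6.7  6.1]
-4 174 L -0.4 R 0.1 blue 30 [-6.9  6.4]
4 137 L -0.4 R 0.1 blue 0 None
12 120 L -0.4 R 0.1 blue 0 None
0.0113888291388436 0.0
-20 344 L -5.7 R 5.4 blue 16 [-5.8  5.4]
-12 72 L -0.4 R 0.5 blue 2046 [-6.3  6. ]
-4 171 L -0.4 R 0.1 blue 21 [-6.9  5.3]
4 144 L -0.4 R 0.1 blue 0 None
12 118 L -0.4 R 0.1 blue 0 None
```

Run:
```python
from h import *
im=np.load('pics/w3.npz')
cv2.imwrite('pics/w3c.png',cv2.resize(im['pixels'][230:380,250:370],None,fx=5,fy=4,interpolation=cv2.INTER_CUBIC)[:,:,::-1])
```

```text
(no output)
```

View pics/w3c.png

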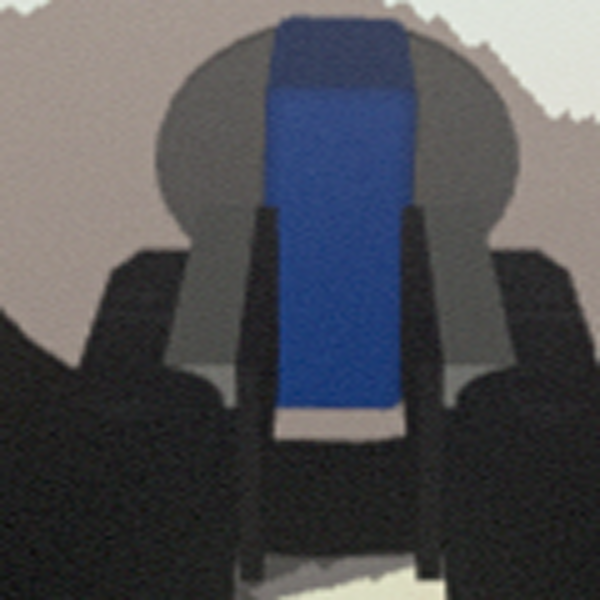

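The crop shows the dark pad strips (258–278 and 402–425) overlapping the bar's edges (267 and 415). I'll check their height by depth.

Run:
```python
from h import *
for f in('w2','w3'):
    im=dict(np.load(f'pics/{f}.npz'));im['T']=im['T_tool_cam'];P=cloud(im)*1e3
    print(f)
    for r in (278,283,290,300,310,320,335,350):
        print(r,[(c,*P[r,c].round(0).astype(int)) for c in (296,299,302,304,306,312,328,331,333,336)])
```

```text
w2
278 [(296, np.int64(-4), np.int64(-12), np.int64(23)), (299, np.int64(-4), np.int64(-10), np.int64(24)), (302, np.int64(-4), np.int64(-9), np.int64(23)), (304, np.int64(8), np.int64(-6), np.int64(-5)), (306, np.int64(9), np.int64(-5), np.int64(-7)), (312, np.int64(8), np.int64(-3), np.int64(-6)), (328, np.int64(9), np.int64(5), np.int64(-6)), (331, np.int64(8), np.int64(6), np.int64(-5)), (333, np.int64(-5), np.int64(8), np.int64(25)), (336, np.int64(-4), np.int64(10), np.int64(23))]
283 [(296, np.int64(10), np.int64(-9), np.int64(-16)), (299, np.int64(11), np.int64(-8), np.int64(-17)), (302, np.int64(11), np.int64(-7), np.int64(-16)), (304, np.int64(6), np.int64(-6), np.int64(-6)), (306, np.int64(6), np.int64(-5), np.int64(-5)), (312, np.int64(5), np.int64(-3), np.int64(-5)), (328, np.int64(6), np.int64(5), np.int64(-6)), (331, np.int64(5), np.int64(6), np.int64(-4)), (333, np.int64(11), np.int64(7), np.int64(-16)), (336, np.int64(11), np.int64(8), np.int64(-16))]
290 [(296, np.int64(11), np.int64(-9), np.int64(-24)), (299, np.int64(11), np.int64(-8), np.int64(-23)), (302, np.int
[... 6130 characters left out ...]
(26)), (328, np.int64(-42), np.int64(6), np.int64(27)), (331, np.int64(-8), np.int64(5), np.int64(-27)), (333, np.int64(3), np.int64(5), np.int64(-44)), (336, np.int64(5), np.int64(6), np.int64(-47))]
350 [(296, np.int64(3), np.int64(-7), np.int64(-53)), (299, np.int64(-2), np.int64(-7), np.int64(-46)), (302, np.int64(-3), np.int64(-6), np.int64(-44)), (304, np.int64(-56), np.int64(-8), np.int64(31)), (306, np.int64(-56), np.int64(-7), np.int64(32)), (312, np.int64(-56), np.int64(-4), np.int64(31)), (328, np.int64(-57), np.int64(6), np.int64(33)), (331, np.int64(-56), np.int64(8), np.int64(31)), (333, np.int64(-2), np.int64(5), np.int64(-45)), (336, np.int64(-1), np.int64(6), np.int64(-47))]
```

By depth the fingertips end at tool z ≈ −16 mm, about 10 mm above the bar top, so the pads are not yet around the bar. That also explains the zero force. Opening and descending carefully.

>>> {"op": "move_arm", "data": {"increments": [[[0, 0, 0], [0.0004, -0.0002, 0], 0.3], [[0, 0, 0], [0, 0, 0], 0.3], [[0, 0, 0], [0, 0, 0], 0.3], [[0, 0, 0], [0, 0, -0.003], 0.3], [[0, 0, 0], [0, 0, -0.003], 0.3], [[0, 0, 0], [0, 0, -0.003], 0.3], [[0, 0, 0], [0, 0, -0.003], 0.3], [[0, 0, 0], [0, 0, 0], 0.3]]}}

```text
t: 7.72
ee_pos: [0.6122, -0.0914, 0.0988]
tcp_rot: [0.0, 0.955, -0.295, -0.001]
ft_force: [0.3, 0.4, -0.8]
finger_gap: 0.0258
gripper_force: 0.0
```

Run:
```python
from h import *
s,im=wshot('w4');print(s['ee_pos'],s['ft_force'],s['finger_gap'])
im['T']=im['T_tool_cam'];P=cloud(im)*1e3
m=(abs(P[...,0])<13)&(abs(P[...,1])<40)&(im['pixels'].max(2)<110);
for lo,hi in((-40,-8),(8,40)):
    q=P[m&(P[...,1]>lo)&(P[...,1]<hi)&(P[...,0]>8)];print(np.percentile(q[:,2],[50,90,95,98,99.5]).round(1),len(q))
hsv=cv2.cvtColor(im['pixels'],cv2.COLOR_RGB2HSV).astype(int)
b=(hsv[...,0]>100)&(hsv[...,0]<125)&(hsv[...,1]>120)&(abs(P[...,0])<40)&(abs(P[...,1])<30)
print('bartop',np.percentile(P[b][:,2],[10,50]).round(1),np.percentile(P[b][:,1],[1,99]).round(1))
cv2.imwrite('pics/w4c.png',im['pixels'][180:420,180:460][:,:,::-1].repeat(2,0).repeat(2,1))
```

```text
[ 0.61216506 -0.09138332  0.098767  ] [ 0.29950847  0.43974263 -0.78818663] 0.025816981524234738
[-66.1 -32.1 -19.   10.   10.9] 5111
[-65.8 -32.9 -20.1  10.   10.9] 4996
bartop [-19.7 -18.7] [-23.5   6.4]
```

View pics/w4c.png

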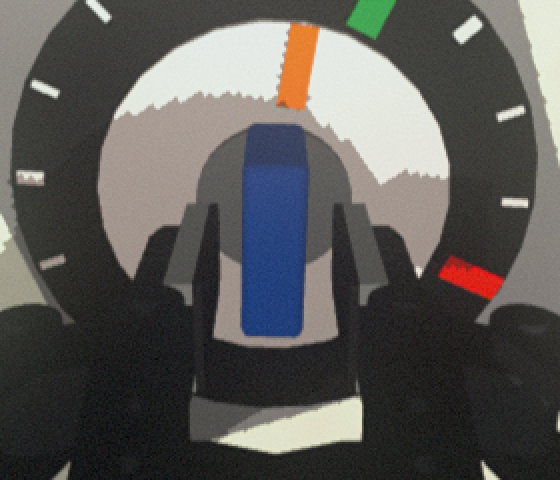

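The view shows the tips now level with the bar top, straddling the bar with the clearance centred on it. Descending 17 mm more.

>>> {"op": "move_arm", "data": {"increments": [[[0, 0, 0], [0, 0, -0.003], 0.3], [[0, 0, 0], [0, 0, -0.003], 0.3], [[0, 0, 0], [0, 0, -0.003], 0.3], [[0, 0, 0], [0, 0, 0], 0.3]]}}

```text
t: 8.1
ee_pos: [0.6122, -0.0914, 0.09]
tcp_rot: [0.0, 0.955, -0.295, -0.001]
ft_force: [0.3, -0.9, 0.1]
finger_gap: 0.0258
gripper_force: 0.0
```

>>> {"op": "move_arm", "data": {"increments": [[[0, 0, 0], [0, 0, -0.003], 0.3], [[0, 0, 0], [0, 0, -0.003], 0.3], [[0, 0, 0], [0, 0, -0.002], 0.3], [[0, 0, 0], [0, 0, 0], 0.22], [[0, 0, 0], [0, 0, 0], 0.19], [[0, 0, 0], [0, 0, 0], 0.19]]}}

```text
t: 8.6
ee_pos: [0.6128, -0.0915, 0.0831]
tcp_rot: [0.0, 0.955, -0.295, 0.0]
ft_force: [-0.3, 0.8, 0.4]
finger_gap: 0.0167
gripper_force: 0.0
```

>>> {"op": "move_arm", "data": {"increments": [[[0, 0, 0], [0, 0, 0], 0.175], [[0, 0, 0], [0, 0, 0], 0.175], [[0, 0, 0], [0, 0, 0], 0.175]]}}

```text
t: 8.85
ee_pos: [0.6128, -0.0914, 0.0831]
tcp_rot: [-0.0, 0.955, -0.295, 0.0]
ft_force: [0.2, 0.2, -0.2]
finger_gap: 0.015
gripper_force: 0.1
```

>>> {"op": "move_arm", "data": {"increments": [[[0, 0, 0], [0, 0, 0], 0.168], [[0, 0, 0], [0, 0, 0], 0.168], [[0, 0, 0], [0, 0, 0], 0.168]]}}

```text
t: 9.1
ee_pos: [0.6128, -0.0913, 0.0831]
tcp_rot: [-0.0, 0.955, -0.295, 0.0]
ft_force: [-0.1, 0.8, -0.0]
finger_gap: 0.0143
gripper_force: 0.4
```

>>> {"op": "move_arm", "data": {"increments": [[[0, 0, 0], [0, 0, 0], 0.164], [[0, 0, 0], [0, 0, 0], 0.164], [[0, 0, 0], [0, 0, 0], 0.164]]}}

```text
t: 9.35
ee_pos: [0.6128, -0.0912, 0.0831]
tcp_rot: [-0.0, 0.955, -0.295, 0.0]
ft_force: [0.3, 1.7, 0.1]
finger_gap: 0.0142
gripper_force: 0.8
```

>>> {"op": "move_arm", "data": {"increments": [[[0, 0, 0], [0, 0, 0], 0.161], [[0, 0, 0], [0, 0, 0], 0.161], [[0, 0, 0], [0, 0, 0], 0.161]]}}

```text
t: 9.6
ee_pos: [0.6128, -0.0913, 0.0831]
tcp_rot: [-0.0, 0.955, -0.295, 0.0]
ft_force: [0.2, 2.6, 2.3]
finger_gap: 0.014
gripper_force: 6.4
```

>>> {"op": "move_arm", "data": {"increments": [[[0, 0, 0], [0.0002, 0.0003, 0], 0.16], [[0, 0, 0], [0, 0, 0], 0.16], [[0, 0, 0], [0, 0, 0], 0.16]]}}

```text
t: 9.85
ee_pos: [0.6128, -0.0912, 0.0831]
tcp_rot: [0.0, 0.955, -0.295, 0.0]
ft_force: [-0.2, 1.9, 2.3]
finger_gap: 0.0137
gripper_force: 8.6
```

>>> {"op": "move_arm", "data": {"increments": [[[0, 0, 0], [0, 0, 0], 0.159], [[0, 0, 0], [0, 0, 0], 0.159], [[0, 0, 0], [0, 0, 0], 0.159]]}}

```text
t: 10.1
ee_pos: [0.6128, -0.0912, 0.0831]
tcp_rot: [0.0, 0.955, -0.295, 0.0]
ft_force: [-0.9, 1.8, 2.3]
finger_gap: 0.0139
gripper_force: 10.8
```

>>> {"op": "move_arm", "data": {"increments": [[[0, 0, 0], [0, 0.0002, 0], 0.158], [[0, 0, 0], [0, 0, 0], 0.158], [[0, 0, -2], [0, 0, 0], 0.158], [[0, 0, -3], [0, 0, 0], 0.158], [[0, 0, -3], [0, 0, 0], 0.158], [[0, 0, -2], [0, 0, 0], 0.158], [[0, 0, 0], [0, 0, 0], 0.158]]}}

```text
t: 10.68
ee_pos: [0.6128, -0.0911, 0.0831]
tcp_rot: [0.0, 0.926, -0.378, 0.0]
ft_force: [-1.2, 0.3, 3.3]
finger_gap: 0.0137
gripper_force: 12.9
```

>>> {"op": "move_arm", "data": {"increments": [[[0, 0, -3], [0, 0, 0], 0.158], [[0, 0, -3], [0, 0, 0], 0.158], [[0, 0, -3], [0, 0, 0], 0.158], [[0, 0, -3], [0, 0, 0], 0.158], [[0, 0, -3], [0, 0, 0], 0.158]]}}

```text
t: 11.1
ee_pos: [0.6129, -0.0911, 0.0831]
tcp_rot: [0.0, 0.869, -0.495, 0.0]
ft_force: [0.2, 0.6, 2.6]
finger_gap: 0.0139
gripper_force: 12.9
```

Grip steady at 13 N with little side force. Continuing at 3° per row.

>>> {"op": "move_arm", "data": {"increments": [[[0, 0, -3], [0, 0, 0], 0.158], [[0, 0, -3], [0, 0, 0], 0.158], [[0, 0, -3], [0, 0, 0], 0.158], [[0, 0, -3], [0, 0, 0], 0.158], [[0, 0, -3], [0, 0, 0], 0.158], [[0, 0, -3], [0, 0, 0], 0.158], [[0, 0, 0], [0, 0, 0], 0.158], [[0, 0, 0], [0, 0, 0], 0.158]]}}

```text
t: 11.77
ee_pos: [0.613, -0.0911, 0.0831]
tcp_rot: [0.0, 0.781, -0.624, 0.0]
ft_force: [0.5, -0.1, 3.2]
finger_gap: 0.0138
gripper_force: 12.9
```

```bash
cat >> h.py <<'E'
def ang(im,c=(.6127,-.0914)):
    o=analyse(im,c0=c,zd=.0865);r={}
    for k in('orange','red','green'):
        a=o[k][0]
        if len(a)>15:
            d=np.hypot(a[:,0]-c[0],a[:,1]-c[1]);a=a[(d>.02)]
            r[k]=(len(a),round(float(4.71-np.deg2rad(np.rad2deg(np.arctan2(a[:,1].mean()-c[1],a[:,0].mean()-c[0]))+150)),3))
    return r
E
python3 - <<'E'
from h import *
for f in('w0','w1','w4'): print(f,ang(dict(np.load(f'pics/{f}.npz'))))
s,im=wshot('w5');print(s['q'][5],s['wrist_torque'],s['gripper_force'],s['ft_force'],ang(im))
im=manip.get_image('top');print(ang(im));print(ang(dict(np.load('pics/top0.npz'))))
E
```

```text
w0 {'orange': (164, 2.866), 'red': (107, 4.701), 'green': (108, 3.146)}
w1 {'orange': (486, 2.849), 'red': (75, 4.662), 'green': (325, 3.137)}
w4 {'orange': (586, 2.849), 'red': (408, 4.685), 'green': (394, 3.137)}
0.04766745490775854 [ 0.05922052  0.03189136 -0.01601449] 12.916985750198364 [ 0.46341699 -0.06456417  3.17267211] {'orange': (698, 3.261), 'red': (571, 4.679), 'green': (479, 3.152)}
{'red': (24, 4.721)}
{'red': (24, 4.721)}
```

>>> {"op": "move_arm", "data": {"increments": [[[0, 0, -2], [0, 0, 0], 0.158], [[0, 0, -4], [0, 0, 0], 0.158], [[0, 0, -4], [0, 0, 0], 0.158], [[0, 0, -4], [0, 0, 0], 0.158], [[0, 0, -4], [0, 0, 0], 0.158], [[0, 0, -4], [0, 0, 0], 0.158], [[0, 0, -4], [0, 0, 0], 0.158], [[0, 0, -4], [0, 0, 0], 0.158], [[0, 0, -4], [0, 0, 0], 0.158], [[0, 0, -4], [0, 0, 0], 0.158], [[0, 0, -2], [0, 0, 0], 0.158]]}}

```text
t: 12.78
ee_pos: [0.6132, -0.0911, 0.0831]
tcp_rot: [0.0, -0.519, 0.855, -0.0]
ft_force: [1.0, -0.5, 1.6]
finger_gap: 0.0136
gripper_force: 12.9
```

>>> {"op": "move_arm", "data": {"increments": [[[0, 0, -2], [0, 0, 0], 0.158], [[0, 0, -4], [0, 0, 0], 0.158], [[0, 0, -4], [0, 0, 0], 0.158], [[0, 0, -4], [0, 0, 0], 0.158], [[0, 0, -4], [0, 0, 0], 0.158], [[0, 0, -4], [0, 0, 0], 0.158], [[0, 0, -4], [0, 0, 0], 0.158], [[0, 0, -4], [0, 0, 0], 0.158], [[0, 0, -4], [0, 0, 0], 0.158], [[0, 0, -4], [0, 0, 0], 0.158], [[0, 0, -2], [0, 0, 0], 0.158], [[0, 0, 0], [0, 0, 0], 0.158]]}}

```text
t: 13.78
ee_pos: [0.6133, -0.0912, 0.0831]
tcp_rot: [0.0, -0.196, 0.981, -0.0]
ft_force: [2.6, -0.9, 2.1]
finger_gap: 0.0134
gripper_force: 12.8
```

Run:
```python
from h import *
s,im=wshot('w6');print(s['q'][5],s['wrist_torque'],s['gripper_force'],s['ft_force'],ang(im))
```

```text
-1.3506657735061707 [-0.46279975 -0.8307326  -0.02010665] 12.82901868224144 [ 2.64615674 -0.85466339  2.13318028] {'orange': (697, 4.672), 'red': (667, 4.723), 'green': (363, 3.167)}
```

>>> {"op": "move_arm", "data": {"increments": [[[0, 0, -2], [0.0003, -0.0001, 0], 0.158], [[0, 0, -3], [0.0002, -0.0001, 0], 0.158], [[0, 0, -3], [0, 0, 0], 0.158], [[0, 0, -3], [0, 0, 0], 0.158], [[0, 0, -3], [0, 0, 0], 0.158], [[0, 0, 0], [0, 0, 0], 0.158], [[0, 0, 0], [0, 0, 0], 0.158]]}}

```text
t: 14.42
ee_pos: [0.6134, -0.0913, 0.0831]
tcp_rot: [0.0, -0.077, 0.997, -0.0]
ft_force: [0.8, -1.1, 2.5]
finger_gap: 0.0139
gripper_force: 13.0
```

Run:
```python
from h import *
s,im=wshot('w7');print(s['q'][5],s['wrist_torque'],s['gripper_force'],s['ft_force'],ang(im))
```

```text
-1.5918487449965948 [-0.33889875 -0.25350815 -0.00102372] 13.008715510368347 [ 0.77981866 -1.14127908  2.47956901] {'orange': (699, 4.917), 'red': (672, 4.732), 'green': (310, 3.178)}
```

Pointer at 4.92, past the red mark at 4.73. Turning back.

>>> {"op": "move_arm", "data": {"increments": [[[0, 0, 2], [0, 0, 0], 0.158], [[0, 0, 4], [0, 0, 0], 0.158], [[0, 0, 4], [0, 0, 0], 0.158], [[0, 0, 4], [0, 0, 0], 0.158], [[0, 0, 4], [0, 0, 0], 0.158], [[0, 0, 4], [0, 0, 0], 0.158], [[0, 0, 4], [0, 0, 0], 0.158], [[0, 0, 4], [0, 0, 0], 0.158], [[0, 0, 4], [0, 0, 0], 0.158], [[0, 0, 4], [0, 0, 0], 0.158], [[0, 0, 4], [0, 0, 0], 0.158], [[0, 0, 4], [0, 0, 0], 0.158], [[0, 0, 4], [0, 0, 0], 0.158], [[0, 0, 2], [0, 0, 0], 0.158]]}}

```text
t: 15.63
ee_pos: [0.6132, -0.0911, 0.0831]
tcp_rot: [-0.0, -0.507, 0.862, 0.0]
ft_force: [0.4, -0.5, 3.6]
finger_gap: 0.0137
gripper_force: 13.1
```

>>> {"op": "move_arm", "data": {"increments": [[[0, 0, 2], [0, 0, 0], 0.158], [[0, 0, 4], [0, 0, 0], 0.158], [[0, 0, 4], [0, 0, 0], 0.158], [[0, 0, 4], [0, 0, 0], 0.158], [[0, 0, 4], [0, 0, 0], 0.158], [[0, 0, 4], [0, 0, 0], 0.158], [[0, 0, 4], [0, 0, 0], 0.158], [[0, 0, 4], [0, 0, 0], 0.158], [[0, 0, 4], [0, 0, 0], 0.158], [[0, 0, 4], [0, 0, 0], 0.158], [[0, 0, 4], [0, 0, 0], 0.158], [[0, 0, 4], [0, 0, 0], 0.158], [[0, 0, 4], [0, 0, 0], 0.158], [[0, 0, 2], [0, 0, 0], 0.158], [[0, 0, 0], [0, 0, 0], 0.158]]}}

```text
t: 16.88
ee_pos: [0.613, -0.0911, 0.0831]
tcp_rot: [0.0, 0.833, -0.553, -0.0]
ft_force: [-2.7, -0.5, 3.7]
finger_gap: 0.014
gripper_force: 13.3
```

Run:
```python
from h import *
s,im=wshot('w8');print(s['q'][5],s['wrist_torque'],s['gripper_force'],s['ft_force'],ang(im))
```

```text
0.22334901002270072 [ 0.09826828  0.59744214 -0.04770272] 13.251577466726303 [-2.72602711 -0.53248939  3.67822087] {'orange': (695, 3.444), 'red': (531, 4.678), 'green': (489, 3.144)}
```

>>> {"op": "move_arm", "data": {"increments": [[[0, 0, 2], [-0.0003, 0, 0], 0.158], [[0, 0, 3], [-0.0002, 0, 0], 0.158], [[0, 0, 3], [0, 0, 0], 0.158], [[0, 0, 3], [0, 0, 0], 0.158], [[0, 0, 2], [0, 0, 0], 0.158], [[0, 0, 1.5], [0, 0, 0], 0.158], [[0, 0, 0], [0, 0, 0], 0.158], [[0, 0, 0], [0, 0, 0], 0.158]]}}

```text
t: 17.6
ee_pos: [0.6129, -0.0911, 0.0831]
tcp_rot: [0.0, 0.895, -0.445, 0.0]
ft_force: [-0.9, -0.2, 4.2]
finger_gap: 0.0139
gripper_force: 13.2
```

```bash
cat > fine.py <<'E'
from h import *
def fine(f):
    s,im=wshot(f);print(s['q'][5],s['gripper_force'],s['ft_force'],ang(im))
    for c in((.6127,-.0914),(.6122,-.0910),(.6132,-.0919)):
        o=analyse(im,c0=c);r=[]
        for k,z in(('orange',.0866),('green',.0846)):
            hs=o[k][1][:,:2];  # depth-based
            a=hs-np.array(c);d=np.hypot(*a.T);
            a=a[d>.02];x,y=np.median(a,0);r.append(-np.arctan2(y,x))
        print(c,'pointer-marker depth',round(r[0]-r[1],3))
    g=ang(im);print('plane diff',g['orange'][1]-g['green'][1]);return im
E
python3 - <<'E'
from fine import *
fine('w9')
E
```

```text
0.472339468714958 13.200732618570328 [-0.94341776 -0.15311055  4.16521972] {'orange': (697, 3.191), 'red': (497, 4.679), 'green': (483, 3.145)}
(0.6127, -0.0914) pointer-marker depth 0.045
(0.6122, -0.091) pointer-marker depth 0.042
(0.6132, -0.0919) pointer-marker depth 0.048
plane diff 0.04599999999999982
```

>>> {"op": "move_arm", "data": {"increments": [[[0, 0, 1], [0, 0, 0], 0.158], [[0, 0, 1], [0, 0, 0], 0.158], [[0, 0, 0.6], [0, 0, 0], 0.158], [[0, 0, 0], [0, 0, 0], 0.158], [[0, 0, 0], [0, 0, 0], 0.158]]}}

```text
t: 18.07
ee_pos: [0.6129, -0.0911, 0.083]
tcp_rot: [0.0, 0.905, -0.425, 0.0]
ft_force: [-1.1, -0.4, 4.2]
finger_gap: 0.0136
gripper_force: 13.3
```

Run:
```python
from fine import *
im=fine('w10')
cv2.imwrite('pics/w10c.png',cv2.resize(im['pixels'][130:330,210:450],None,fx=3,fy=3,interpolation=cv2.INTER_CUBIC)[:,:,::-1])
```

```text
0.5186592639799228 13.31092894077301 [-1.08044494 -0.42972903  4.20523648] {'orange': (695, 3.147), 'red': (490, 4.677), 'green': (483, 3.143)}
(0.6127, -0.0914) pointer-marker depth 0.002
(0.6122, -0.091) pointer-marker depth 0.0
(0.6132, -0.0919) pointer-marker depth 0.004
plane diff 0.0040000000000000036
```

View pics/w10c.png

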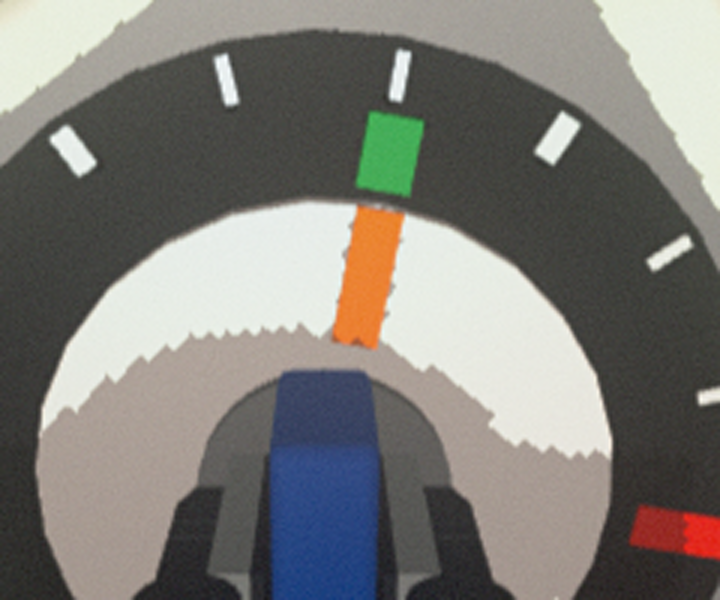

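The pointer end at (381,207) lines up with the marker's inner end at (384,194). Releasing and rising.

>>> {"op": "move_arm", "data": {"increments": [[[0, 0, 0], [0, 0, 0], 0.165], [[0, 0, 0], [0, 0, 0], 0.18], [[0, 0, 0], [0, 0, 0], 0.24], [[0, 0, 0], [0, 0, 0], 0.3], [[0, 0, 0], [0, 0, 0.005], 0.3], [[0, 0, 0], [0, 0, 0.01], 0.3], [[0, 0, 0], [0, 0, 0.015], 0.3], [[0, 0, 0], [0, 0, 0.02], 0.3], [[0, 0, 0], [0, 0, 0.02], 0.3], [[0, 0, 0], [0, 0, 0.02], 0.3], [[0, 0, 0], [0, 0, 0.02], 0.3], [[0, 0, 0], [0, 0, 0.02], 0.3], [[0, 0, 0], [0, 0, 0], 0.3], [[0, 0, 0], [0, 0, 0], 0.3]]}}

```text
t: 19.28
ee_pos: [0.6135, -0.0911, 0.2156]
tcp_rot: [-0.001, 0.905, -0.425, 0.002]
ft_force: [0.2, 0.3, -1.0]
finger_gap: 0.0256
gripper_force: 0.0
```

Run:
```python
from fine import *
im=fine('w11')
def btn(im):
    P=cloud(im);h=cv2.cvtColor(np.ascontiguousarray(im['pixels']),cv2.COLOR_RGB2HSV).astype(int)
    m=(h[...,0]>45)&(h[...,0]<85)&(h[...,1]>100)&(np.hypot(P[...,0]-.556,P[...,1]-.048)<.035)&(P[...,2]<.11)
    q=P[m]; print(len(q),q.mean(0).round(4),q.min(0).round(4),q.max(0).round(4),np.median(q[:,2]))
btn(im);btn(dict(np.load('pics/w0.npz')));btn(dict(np.load('pics/top0.npz')))
```

```text
0.5187304105408198 0.0 [ 0.19776247  0.28149995 -1.04301084] {'orange': (211, 3.148), 'red': (170, 4.695), 'green': (135, 3.143)}
(0.6127, -0.0914) pointer-marker depth 0.002
(0.6122, -0.091) pointer-marker depth -0.0
(0.6132, -0.0919) pointer-marker depth 0.004
plane diff 0.0050000000000003375
99 [0.5446 0.0498 0.0953] [0.5362 0.0425 0.0856] [0.5504 0.0649 0.0978] 0.0960654019138043
457 [0.5539 0.0518 0.0958] [0.5377 0.0399 0.0858] [0.5673 0.0719 0.0986] 0.09608615524036618
89 [0.5523 0.053  0.0943] [0.5395 0.0403 0.0828] [0.5681 0.0674 0.1014] 0.09521889919674198
```

>>> {"op": "move_arm", "data": {"increments": [[[0, 0, 4], [-0.003, 0.007, 0], 0.1], [[0, 0, 6], [-0.006, 0.0145, 0], 0], [[0, 0, 6], [-0.006, 0.0145, 0], 0], [[0, 0, 6], [-0.006, 0.0145, 0], 0], [[0, 0, 6], [-0.006, 0.0145, 0], 0], [[0, 0, 6], [-0.006, 0.0145, 0], 0], [[0, 0, 6], [-0.006, 0.0145, 0], 0], [[0, 0, 6], [-0.006, 0.0145, 0], 0], [[0, 0, 6], [-0.006, 0.0145, 0], 0], [[0, 0, 6], [-0.006, 0.0145, 0], 0], [[0, 0, 6], [-0.003, 0.0065, 0], 0], [[0, 0, 0], [0, 0, -0.005], 0], [[0, 0, 0], [0, 0, -0.015], 0], [[0, 0, 0], [0, 0, -0.02], 0], [[0, 0, 0], [0, 0, -0.02], 0], [[0, 0, 0], [0, 0, -0.015], 0], [[0, 0, 0], [0, 0, -0.008], 0], [[0, 0, 0], [0, 0, -0.004], 0], [[0, 0, 0], [0, 0, 0], 0], [[0, 0, 0], [0, 0, 0], 0]]}}

```text
t: 21.0
ee_pos: [0.5532, 0.0527, 0.1266]
tcp_rot: [0.0, 0.993, 0.119, 0.0]
ft_force: [0.7, -0.4, 0.9]
finger_gap: -0.0003
gripper_force: 0.0
```

Run:
```python
from h import *
s,im=wshot('w12');print(s['ee_pos'],s['ft_force'],s['finger_gap'],s['q'])
P=cloud(im);i2=dict(im);i2['T']=im['T_tool_cam'];Q=cloud(i2)*1e3
h=cv2.cvtColor(im['pixels'],cv2.COLOR_RGB2HSV).astype(int)
m=(h[...,0]>45)&(h[...,0]<85)&(h[...,1]>100)&(np.hypot(P[...,0]-.556,P[...,1]-.048)<.04)&(P[...,2]<.11)
q=P[m];print('btn',len(q),q.mean(0).round(4),q.min(0).round(4),q.max(0).round(4))
f=(abs(Q[...,1])<8)&(abs(Q[...,0])<13)&(h[...,2]<110)&(Q[...,0]>5);print('tip z',np.percentile(Q[f][:,2],[50,90,97,99.5]))
cv2.imwrite('pics/w12c.png',im['pixels'][120:440,160:480][:,:,::-1].repeat(2,0)[:600].repeat(2,1))
```

```text
[0.55321523 0.05266312 0.12663072] [ 0.6879396  -0.37084482  0.91127815] -0.00026003593551678756 [ 4.56722477e-01 -6.89313712e-02 -1.94823961e-01  5.85962462e-04
 -1.44425899e+00  1.35310354e+00]
btn 1526 [0.5552 0.0552 0.0963] [0.5375 0.0411 0.086 ] [0.5672 0.0681 0.0986]
tip z [-85.96419813 -25.10594042  30.05048748  32.25976697]
```

View pics/w12c.png

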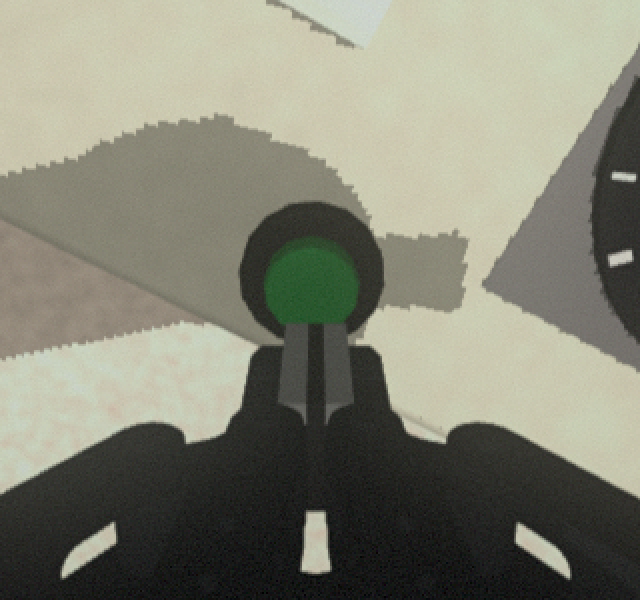

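The view shows the shut fingertips just in front of the button, which is at (311,285) in the crop. By depth the tips are about 46 mm above it. Descending.

>>> {"op": "move_arm", "data": {"increments": [[[0, 0, 0], [-0.0005, 0.001, -0.005], 0], [[0, 0, 0], [0, 0, -0.01], 0], [[0, 0, 0], [0, 0, -0.01], 0], [[0, 0, 0], [0, 0, -0.008], 0], [[0, 0, 0], [0, 0, -0.004], 0], [[0, 0, 0], [0, 0, -0.002], 0], [[0, 0, 0], [0, 0, 0], 0]]}}

```text
t: 21.63
ee_pos: [0.5521, 0.0537, 0.0865]
tcp_rot: [0.0, 0.993, 0.12, -0.001]
ft_force: [-1.5, -0.4, 1.9]
finger_gap: -0.0001
gripper_force: 0.7
```

>>> {"op": "move_arm", "data": {"increments": [[[0, 0, 0], [0, 0, -0.002], 0], [[0, 0, 0], [0, 0, -0.002], 0], [[0, 0, 0], [0, 0, 0], 0]]}}

```text
t: 21.88
ee_pos: [0.5528, 0.0539, 0.0834]
tcp_rot: [0.0, 0.993, 0.12, 0.001]
ft_force: [-0.6, -0.7, 2.9]
finger_gap: 0.0
gripper_force: 1.7
```

>>> {"op": "move_arm", "data": {"increments": [[[0, 0, 0], [0, 0, -0.0015], 0], [[0, 0, 0], [0, 0, -0.0015], 0], [[0, 0, 0], [0, 0, 0], 0]]}}

```text
t: 22.13
ee_pos: [0.5528, 0.0538, 0.0809]
tcp_rot: [0.0, 0.993, 0.12, 0.001]
ft_force: [-1.1, -0.6, 4.8]
finger_gap: -0.0002
gripper_force: 2.8
```

>>> {"op": "move_arm", "data": {"increments": [[[0, 0, 0], [0, 0, -0.001], 0], [[0, 0, 0], [0, 0, 0], 0]]}}

```text
t: 22.3
ee_pos: [0.5528, 0.0538, 0.0808]
tcp_rot: [0.0, 0.993, 0.12, 0.001]
ft_force: [-4.7, -0.7, 10.8]
finger_gap: 0.0002
gripper_force: 5.1
```

>>> {"op": "move_arm", "data": {"increments": [[[0, 0, 0], [0, 0, -0.001], 0], [[0, 0, 0], [0, 0, 0], 0]]}}

```text
t: 22.47
ee_pos: [0.5529, 0.0538, 0.0807]
tcp_rot: [0.0, 0.993, 0.12, 0.001]
ft_force: [-7.0, -0.3, 14.9]
finger_gap: 0.0
gripper_force: 7.2
```

Solid stop reached (15 N, fully down). Letting go and rising clear.

>>> {"op": "move_arm", "data": {"increments": [[[0, 0, 0], [0, 0, 0], 0], [[0, 0, 0], [0, 0, 0.003], 0], [[0, 0, 0], [0, 0, 0.006], 0], [[0, 0, 0], [0, 0, 0.012], 0], [[0, 0, 0], [0, 0, 0.02], 0], [[0, 0, 0], [0, 0, 0.025], 0], [[0, 0, 0], [0, 0, 0.025], 0], [[0, 0, 0], [0, 0, 0.025], 0], [[0, 0, 0], [0, 0, 0.02], 0], [[0, 0, 0], [0, 0, 0.01], 0], [[0, 0, 0], [0, 0, 0], 0], [[0, 0, 0], [0, 0, 0], 0]]}}

```text
t: 23.47
ee_pos: [0.5522, 0.0542, 0.2232]
tcp_rot: [-0.0, 0.993, 0.12, -0.0]
ft_force: [0.4, 0.8, -0.7]
finger_gap: -0.0001
gripper_force: 0.0
```

Run:
```python
from h import *
s,im=wshot('w13');print(s['ee_pos'],s['ft_force'],ang(im))
P=cloud(im);h=cv2.cvtColor(im['pixels'],cv2.COLOR_RGB2HSV).astype(int)
m=(h[...,0]>45)&(h[...,0]<85)&(h[...,1]>100)&(np.hypot(P[...,0]-.553,P[...,1]-.054)<.03)
print('btn z',m.sum(),np.median(P[m][:,2]))
t=dict(np.load('pics/top0.npz'));n=shot('top','top1')
for k in('pixels',):
    d=np.abs(n[k].astype(int)-t[k].astype(int)).max(2)[155:200,270:325];print('tubes diff',(d>60).sum())
```

```text
[0.55220736 0.05418476 0.22322091] [ 0.38716449  0.75737294 -0.65539742] {'orange': (94, 3.143), 'red': (149, 4.758), 'green': (140, 3.134)}
btn z 1934 0.32197507936411685
tubes diff 2155
```

```bash
python3 -c "
from plant import manip
print(manip.close_job())"
```

```text
the job is handed in; nothing more can be done
None
```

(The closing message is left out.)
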